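# Racking cooled pickle jars in order of sealing

### The arm

A 6-joint arm with a two-finger parallel gripper is mounted at the origin on the work surface. World frame = base frame: x ahead of the robot, y to its left, z up, the work surface at z = 0. Lengths are in m, angles in rad, forces in N, time in s.
With the tool pointing down it reaches from about 0.25 to 0.8 m from the base axis. Payload 3.9 kg.
Tool frame: the origin (TCP) lies at the very end of the fingers, on their centre line; the grasp point (between the pads) lies 19 mm behind it (env.grip_depth is the distance from the TCP to the grasp point, in m); z points along the fingers, y is the direction in which the jaws open and shut (so a half turn about z gives the same grasp; the last joint's range is limited). The gripper opens to 85 mm and grips with 20 to 120 N. Pads are 22 mm wide; open, the fingers measure 114 mm over their backs; the gripper's body (76 mm by 85 mm) begins 54 mm behind the grasp point. The pads swing forward as they close: fully open they stand 13 mm farther back than shut.
Start: joints at [-1.213, 0.26, -0.138, 1.173, 0, 1.571], TCP at [0.184, -0.492, 0.231] pointing down, gripper open.
Joint ranges: [-2.78, 2.78], [-0.83, 1.72], [-1.28, 1.37], [-1.9, 2.12], [-1.57, 1.48], [-3.14, 3.14]. Speed limits (rad/s): [2.57, 2.57, 3.14, 3.14, 3.14, 3.14].

### API

Orientations are given as a rotation vector (axis times angle).
In Python, from workcell import env, cams gives the robot as it stands. The module is installed in compiled form; this text tells all that it offers.
- The arm moves only by the tool play_rows, never from a script. Its argument "moves" is a list of rows, each a list of 3 entries, a list of its own where there are three numbers: the shift along the world's x, y, z in m, then the turn, a rotation vector about the world's x, y, z in rad, then the finger opening in m, from 0 to 0.0854. In form: [[[tx, ty, tz], [ax, ay, az], gripper], ...]. A call has 1 to 10 rows; each row is the pose to reach, as a shift and turn from the pose commanded when the call began; what a row does not reach only later rows make up. A row lasts 1/8 s, in which the tool goes at most 62.5 mm and 10.7 degrees, less where a joint would pass 70% of its speed; a pose out of reach is approached as far as the arm can. A call with a gripper value outside its range is refused whole. The fingers move at their own pace and stop on an object; the grip force is fixed at half the most. Time passes only in rows, so rows that repeat a pose let the fingers close. It gives the time, the measured TCP pose, the force and the opening at its end, in the units of the state.
- env.read_state(): the state, without advancing time (a new reading comes with each control period).
- cams.grab_frame(name): name is "side" or "top" or "wrist"; returns (picture, depth): 480x640x3 uint8, blue, green, red; 480x640 float32, m along the optical axis (not along the pixel's ray), 0 where there is no reading.
- cams.get_calibration(name): a dict with "intrinsics" (3x3 intrinsics, pixels), "rvec" (rotation vector, rad) and "tvec" (3), from world to camera coordinates, as OpenCV has them. Camera axes: x right, y down, z forward; pixel columns grow to the right and rows downward; lengths in m; the calibration is good to about 2 mm. A picture is of the moment at which its call begins: read the wrist's pose just before it. get_calibration takes no time and is no camera call; for the wrist camera it gives the pose at the moment of the call.
- env.job_done(): hands the job in, once; it reports no verdict.
The state is a dict: "time_s": time; "joint_pos": joint angles; "qd": joint speeds; "joint_efforts": joint torques, N m; "tcp_pos": TCP position; "orientation": TCP orientation; "ft_force": force on the tool from outside, world axes, zero at the start; "moment": the same for the moment, N m; "width": finger opening in m.
Only numpy, scipy, OpenCV 4.12 (cv2) and the standard library are available. Lean on these libraries where they do the work, as an engineer would, in place of code of your own. Each camera call takes 0.05 s, during which the arm holds its last target.

### The job

The four sealed pickle jars on the wire cooling rack stand in the order in which they were sealed, and the shelf is used up in that order: move them into the four ring seats of the steel storage carrier in front of the rack, one to a seat, keeping the same order from left to right. Keep each jar upright and set it down gently so that it stands flat inside its ring, and leave the empty open jar and the funnel where they are.

Things in the scene. Friction and masses are not known exactly. Their poses are not given: they have to be found in the camera images.
- jar_tall: Tall slim round glass jar of pickle: 50 mm across, 120 mm high, 0.34 kg, straight sides; steel screw lid as wide as the jar, 16 mm high. Origin: centre of the underside; z up. Stands on the wire rack, whose top is 22 mm above the table. The four jars stand in a loose row about 90 mm apart, in an order that changes, up to 15 mm off its line; the row is parallel to the seats' row, 160 mm beyond it.
- jar_medium: Middling round glass jar of pickle: 60 mm across, 98 mm high, 0.38 kg, straight sides; steel screw lid as wide as the jar, 16 mm high. Origin: centre of the underside; z up. Stands on the wire rack, whose top is 22 mm above the table.
- jar_squat: Low broad round glass jar of pickle: 62 mm across, 74 mm high, 0.31 kg, straight sides; steel screw lid as wide as the jar, 16 mm high. Origin: centre of the underside; z up. Stands on the wire rack, whose top is 22 mm above the table.
- jar_hex: Small six-sided glass jar of pickle with a round steel screw lid 50 mm across, 16 mm high; glass 42 mm across flats, 48 mm across corners; 84 mm high overall, 0.22 kg. Origin: centre of the underside; z up. Stands on the wire rack, whose top is 22 mm above the table.
- seat_1: One of four like ring seats fixed in a row on the carrier, 90 mm apart; which number stands where changes. Steel collar, inside 80 mm, outside 86 mm, rim 15 mm above the origin; the jar stands on its rubber pad, 3 mm above the origin. Origin: underside centre, 12 mm above the table; z up, y left along the row, x across towards the cooling rack. Wire bails 52 mm high cross the carrier's ends.
- seat_2: One of four like ring seats fixed in a row on the carrier, 90 mm apart; which number stands where changes. Steel collar, inside 80 mm, outside 86 mm, rim 15 mm above the origin; the jar stands on its rubber pad, 3 mm above the origin. Origin: underside centre, 12 mm above the table; z up, y left along the row, x across towards the cooling rack.
- seat_3: One of four like ring seats fixed in a row on the carrier, 90 mm apart; which number stands where changes. Steel collar, inside 80 mm, outside 86 mm, rim 15 mm above the origin; the jar stands on its rubber pad, 3 mm above the origin. Origin: underside centre, 12 mm above the table; z up, y left along the row, x across towards the cooling rack.
- seat_4: One of four like ring seats fixed in a row on the carrier, 90 mm apart; which number stands where changes. Steel collar, inside 80 mm, outside 86 mm, rim 15 mm above the origin; the jar stands on its rubber pad, 3 mm above the origin. Origin: underside centre, 12 mm above the table; z up, y left along the row, x across towards the cooling rack.
- open_jar: Empty glass jar without a lid, 76 mm across, 110 mm high, standing on the table past the left end of the cooling rack. Origin: centre of the underside. To be left alone.
- funnel: Wide-mouthed aluminium jar funnel, 108 mm across, 75 mm high, with a flat tab handle reaching 99 mm from its axis, standing spout down on the table past the right end of the cooling rack. Origin: centre of the underside. To be left alone.

How it is judged:
At the end, for the whole second after the job is handed in: Each jar stands in the seat whose place in the row matches its starting place on the cooling rack (left to right): within 18 mm of the seat centre, on the pad within 3 mm, upright within 0.06 rad, at rest; the empty jar and the funnel within 30 mm of their starts (horizontal distance between jar_squat and seat_1 below 0.018 m and z of jar_squat in the frame of seat_1 between 0 and 0.006 m and angle between each of jar_squat, jar_hex, jar_tall, jar_medium's own z axis and vertical below 0.06 rad and linear speed of each of jar_squat, jar_hex, jar_tall, jar_medium below 0.02 m/s and angular speed of each of jar_squat, jar_hex, jar_tall, jar_medium below 0.15 rad/s and horizontal distance between jar_hex and seat_2 below 0.018 m and z of jar_hex in the frame of seat_2 between 0 and 0.006 m and horizontal distance between jar_tall and seat_3 below 0.018 m and z of jar_tall in the frame of seat_3 between 0 and 0.006 m and horizontal distance between jar_medium and seat_4 below 0.018 m and z of jar_medium in the frame of seat_4 between 0 and 0.006 m and distance of each of open_jar, funnel from where it was at the start of the episode below 0.03 m); the robot touches nothing.
It fails at once if a jar is tipped over (more than about 35 degrees) (angle between any of jar_squat, jar_hex, jar_tall, jar_medium's own z axis and vertical above 0.6 rad).
It fails at once if a jar drops or is slammed into a seat (coming down on its pad at over 0.6 m/s, a fall of about 2 cm) ((horizontal distance between jar_squat and seat_1 below 0.04 m and z of jar_squat in the frame of seat_1 below 0.03 m and linear speed of jar_squat above 0.6 m/s) or (horizontal distance between jar_squat and seat_2 below 0.04 m and z of jar_squat in the frame of seat_2 below 0.03 m and linear speed of jar_squat above 0.6 m/s) or (horizontal distance between jar_squat and seat_3 below 0.04 m and z of jar_squat in the frame of seat_3 below 0.03 m and linear speed of jar_squat above 0.6 m/s) or (horizontal distance between jar_squat and seat_4 below 0.04 m and z of jar_squat in the frame of seat_4 below 0.03 m and linear speed of jar_squat above 0.6 m/s) or (horizontal distance between jar_hex and seat_1 below 0.04 m and z of jar_hex in the frame of seat_1 below 0.03 m and linear speed of jar_hex above 0.6 m/s) or (horizontal distance between jar_hex and seat_2 below 0.04 m and z of jar_hex in the frame of seat_2 below 0.03 m and linear speed of jar_hex above 0.6 m/s) or (horizontal distance between jar_hex and seat_3 below 0.04 m and z of jar_hex in the frame of seat_3 below 0.03 m and linear speed of jar_hex above 0.6 m/s) or (horizontal distance between jar_hex and seat_4 below 0.04 m and z of jar_hex in the frame of seat_4 below 0.03 m and linear speed of jar_hex above 0.6 m/s) or (horizontal distance between jar_tall and seat_1 below 0.04 m and z of jar_tall in the frame of seat_1 below 0.03 m and linear speed of jar_tall above 0.6 m/s) or (horizontal distance between jar_tall and seat_2 below 0.04 m and z of jar_tall in the frame of seat_2 below 0.03 m and linear speed of jar_tall above 0.6 m/s) or (horizontal distance between jar_tall and seat_3 below 0.04 m and z of jar_tall in the frame of seat_3 below 0.03 m and linear speed of jar_tall above 0.6 m/s) or (horizontal distance between jar_tall and seat_4 below 0.04 m and z of jar_tall in the frame of seat_4 below 0.03 m and linear speed of jar_tall above 0.6 m/s) or (horizontal distance between jar_medium and seat_1 below 0.04 m and z of jar_medium in the frame of seat_1 below 0.03 m and linear speed of jar_medium above 0.6 m/s) or (horizontal distance between jar_medium and seat_2 below 0.04 m and z of jar_medium in the frame of seat_2 below 0.03 m and linear speed of jar_medium above 0.6 m/s) or (horizontal distance between jar_medium and seat_3 below 0.04 m and z of jar_medium in the frame of seat_3 below 0.03 m and linear speed of jar_medium above 0.6 m/s) or (horizontal distance between jar_medium and seat_4 below 0.04 m and z of jar_medium in the frame of seat_4 below 0.03 m and linear speed of jar_medium above 0.6 m/s)).
It fails at once if the empty open jar is shifted by more than 3 cm (distance of open_jar from where it was at the start of the episode above 0.03 m).
It fails at once if the funnel is shifted by more than 3 cm (distance of funnel from where it was at the start of the episode above 0.03 m).
It also fails if it takes over 90 s, if anything falls off the work surface, if the arm or the gripper's body presses on something with over 40 N, if the wrist force passes 120 N, or if a joint passes its speed limit or range.

## Working session

There is one attempt and no reset: what is moved stays moved. The work goes in short steps, Python scripts to look and compute and a tool call to move; the robot and the scene stay as the last step left them, time stands still between calls to the robot, and variables do not carry over. Pictures are saved under pics/ and viewed, and the job is handed in when it is done.

Besides the shell and the picture viewer there is one more tool, called as a command line: name --argument value ..., lists and objects as JSON in quotes. play_rows: Moves the arm, as the interface text tells. Its arguments: {"type":"object","properties":{"moves":{"type":"array"}},"required":["moves"]}

```bash
mkdir -p pics; python3 - <<'E'
from workcell import env,cams
import cv2,numpy as np
s=env.read_state();print(s)
for n in("top","side"):
    p,d=cams.grab_frame(n);cv2.imwrite(f"pics/{n}0.png",p);np.save(f"pics/{n}0.npy",d)
    c=cams.get_calibration(n);print(n,c)
    R=cv2.Rodrigues(np.array(c["rvec"]))[0];print(-R.T@np.array(c["tvec"]).ravel(),R[2])
E
```

```text
{'time_s': 0.0, 'joint_pos': array([-1.21299308e+00,  2.60710937e-01, -1.39401114e-01,  1.17266821e+00,
        3.74309589e-05,  1.57082088e+00]), 'qd': array([ 4.69971992e-04,  2.98027464e-04, -1.61724575e-03,  8.59983345e-04,
        5.05974796e-05,  2.12803724e-03]), 'joint_efforts': array([-2.27968885e-03, -4.05669522e+01,  2.53925639e+01,  1.88262365e-02,
       -2.62628273e-04, -5.20000256e-07]), 'tcp_pos': array([ 0.18363615, -0.49110687,  0.23043864]), 'orientation': array([-3.08953119e+00, -5.58656157e-01,  4.96421517e-04]), 'ft_force': array([-0.86003754, -0.04830728,  0.22277665]), 'moment': array([-0.01702491, -0.02931543,  0.02228622]), 'width': 0.08570292327118346}
top {'intrinsics': array([[534.27533469,   0.        , 318.91160957],
       [  0.        , 534.27533469, 242.17370538],
       [  0.        ,   0.        ,   1.        ]]), 'rvec': array([ 2.11855928, -2.16419706,  0.11889828]), 'tvec': array([0.02799777, 0.55509237, 1.07739466])}
[ 0.40664957 -0.00767745  1.14204546] [ 0.13357332  0.02138406 -0.9908082 ]
side {'intrinsics': array([[496.58404119,   0.        , 324.0271644 ],
       [  0.        , 496.58404119, 236.02157348],
       [  0.        ,   0.        ,   1.        ]]), 'rvec': array([ 0.35077389, -2.82416272,  1.13041147]), 'tvec': array([0.53646191, 0.13290834, 0.92712627])}
[0.3987137  0.65751708 0.75744161] [ 0.15763203 -0.67076663 -0.72472358]
```

View pics/top0.png

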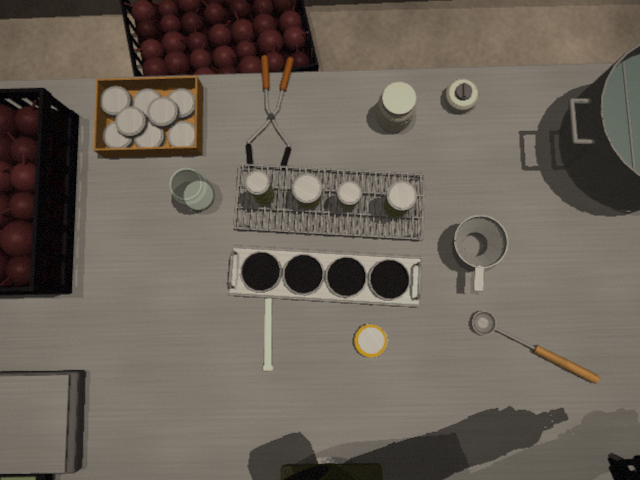

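View pics/side0.png

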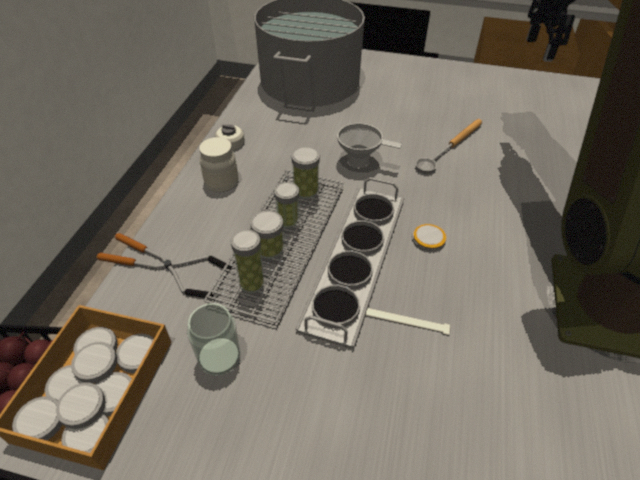

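The top view shows the lids at about (257,182), (307,188), (348,193) and (400,196), with the seats below them at (261,271) to (389,279). The side view suggests the order from left is tall, squat, hex, medium. Next I'll measure positions and heights.

```bash
cat > h.py <<'E'
import cv2,numpy as np
from workcell import env,cams
def ray(c,uv,z):
    K=np.array(c["intrinsics"]);R=cv2.Rodrigues(np.array(c["rvec"]))[0];t=np.array(c["tvec"]).ravel()
    o=-R.T@t;d=R.T@np.linalg.inv(K)@np.array([uv[0],uv[1],1.]);return o+d*(z-o[2])/d[2]
def pix(c,uv,dep):
    K=np.array(c["intrinsics"]);R=cv2.Rodrigues(np.array(c["rvec"]))[0];t=np.array(c["tvec"]).ravel()
    return R.T@(np.linalg.inv(K)@np.array([uv[0],uv[1],1.])*dep-t)
E
python3 - <<'E'
from h import *
p=cv2.imread("pics/top0.png");d=np.load("pics/top0.npy");c=cams.get_calibration("top")
g=cv2.cvtColor(p,cv2.COLOR_BGR2GRAY)
def blobs(m,x0,y0,x1,y1,amin):
    k=np.zeros_like(m);k[y0:y1,x0:x1]=m[y0:y1,x0:x1]
    k=cv2.morphologyEx(k,cv2.MORPH_OPEN,np.ones((5,5),np.uint8))
    cs,_=cv2.findContours(k,cv2.RETR_EXTERNAL,cv2.CHAIN_APPROX_NONE)
    return sorted([cv2.fitEllipse(q) for q in cs if cv2.contourArea(q)>amin],key=lambda e:e[0][0])
for e in blobs((g>165).astype(np.uint8)*255,235,160,425,225,150):
    u=e[0];D=np.median(d[int(u[1])-3:int(u[1])+4,int(u[0])-3:int(u[0])+4])
    P=pix(c,u,D);print("lid",np.round(u,1),np.round(e[1],1),P.round(4),"diam",(np.mean(e[1])*D/534).round(4))
for e in blobs((g<45).astype(np.uint8)*255,225,240,425,310,300):
    u=e[0];D=np.median(d[int(u[1])-3:int(u[1])+4,int(u[0])-3:int(u[0])+4])
    print("seat",np.round(u,1),np.round(e[1],1),ray(c,u,.018).round(4),pix(c,u,D).round(4),(np.mean(e[1])*D/534).round(4))
cv2.imwrite("pics/crop0.png",cv2.resize(p[150:320,215:435],None,fx=3.6,fy=3.5))
E
```

```text
lid [307.  188.8] [19.3 23.3] [0.6558 0.0366 0.0972] diam 0.0427
lid [349.2 192.4] [15.4 17.6] [ 0.6439 -0.0472  0.1074] diam 0.0326
lid [401.7 195.6] [20.6 23.8] [ 0.6319 -0.1485  0.1209] diam 0.0432
seat [260.4 271. ] [35.6 36.7] [0.4995 0.1414 0.018 ] [0.4998 0.1418 0.015 ] 0.0766
seat [303.1 273.6] [35.9 36.5] [0.4921 0.0512 0.018 ] [0.4924 0.0514 0.0147] 0.0766
seat [346.1 276.2] [36.3 36.6] [ 0.4848 -0.0391  0.018 ] [ 0.485  -0.0392  0.0144] 0.077
seat [389.2 278.9] [36.1 36.9] [ 0.4771 -0.1293  0.018 ] [ 0.4774 -0.1297  0.0144] 0.0769
```

View pics/crop0.png

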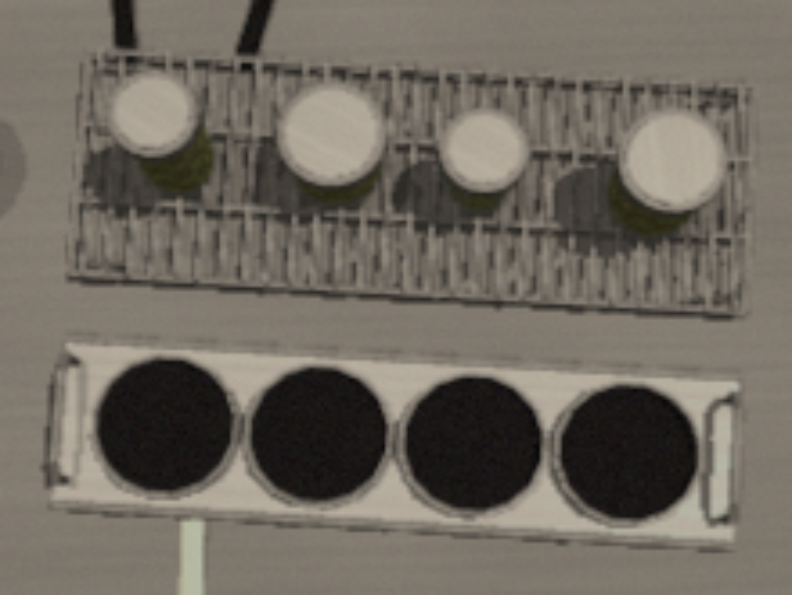

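The lid heights (0.142 for the tall jar still to check) confirm the order tall, squat, hex, medium. I'll refine the lid centres with depth masks.

```bash
cat >> h.py <<'E'
def cloud(c,d):
    K=np.array(c["intrinsics"]);R=cv2.Rodrigues(np.array(c["rvec"]))[0];t=np.array(c["tvec"]).ravel()
    v,u=np.mgrid[:480,:640];P=np.stack([(u-K[0,2])/K[0,0]*d,(v-K[1,2])/K[1,1]*d,d],-1)
    P=(P.reshape(-1,3)-t)@R;return P.reshape(480,640,3)
def lid(c,p,d,xy,z,thr=125):
    g=cv2.cvtColor(p,cv2.COLOR_BGR2GRAY)
    P=cloud(c,d);m=(d>0)&(abs(P[...,2]-z)<.008)&(np.hypot(P[...,0]-xy[0],P[...,1]-xy[1])<.045)
    m=m.astype(np.uint8)*255
    m=cv2.morphologyEx(m,cv2.MORPH_OPEN,np.ones((3,3),np.uint8))
    cs,_=cv2.findContours(m,cv2.RETR_EXTERNAL,cv2.CHAIN_APPROX_NONE)
    q=max(cs,key=cv2.contourArea);e=cv2.fitEllipse(q)
    return e,ray(c,e[0],z),np.median(P[m>0][:,:2],axis=0),np.median(P[m>0][:,2])
E
python3 - <<'E'
from h import *
p=cv2.imread("pics/top0.png");d=np.load("pics/top0.npy");c=cams.get_calibration("top")
for n,xy,z in(("tall",(.667,.129),.142),("squat",(.656,.0366),.096),("hex",(.644,-.047),.106),("med",(.632,-.148),.120)):
    e,r,m,zz=lid(c,p,d,xy,z);print(n,np.round(e[0],1),np.round(e[1],1),r.round(4),m.round(4),zz.round(4),(np.mean(e[1])*(1.142-z)/534).round(4))
g=cv2.cvtColor(p,cv2.COLOR_BGR2GRAY)
# full outer lid by brightness
for t in(130,145,155):
    k=(g>t).astype(np.uint8)*255;k[:160]=0;k[225:]=0;k[:,:240]=0;k[:,425:]=0
    k=cv2.morphologyEx(k,cv2.MORPH_OPEN,cv2.getStructuringElement(2,(9,9)))
    cs,_=cv2.findContours(k,0,1)
    for q in sorted(cs,key=lambda q:q[:,0,0].mean()):
        e=cv2.fitEllipse(q);print(t,np.round(e[0],1),np.round(e[1],1))
# open jar, funnel heights near jars; points above .03 map
P=cloud(c,d)
# rack / carrier axis
E
```

```text
tall [256.6 182.4] [24.8 25.2] [0.6602 0.1314 0.142 ] [0.66  0.131] 0.1427 0.0469
squat [306.6 188.5] [29.1 29.9] [0.6568 0.0375 0.096 ] [0.6566 0.0381] 0.0968 0.0577
hex [348.8 193. ] [24.1 24.5] [ 0.6432 -0.0463  0.106 ] [ 0.643  -0.0464] 0.1064 0.0471
med [400.9 195.6] [29.2 30.3] [ 0.6321 -0.1469  0.12  ] [ 0.6317 -0.1467] 0.1204 0.0569
130 [256.7 181.2] [20.5 21.6]
130 [306.9 187.4] [26.9 27.1]
130 [349.3 191.8] [20.5 22.4]
130 [402.1 194.9] [26.2 27.3]
145 [256.8 181.6] [18.9 19.8]
145 [306.7 187.5] [24.4 25.1]
145 [349.3 191.8] [18.5 19.8]
145 [401.9 195. ] [24.7 25.3]
155 [256.8 181.4] [17.9 19.1]
155 [306.5 187.6] [23.6 23.7]
155 [349.3 192.1] [18.1 19.2]
155 [401.6 194.9] [23.7 23.9]
```

```bash
python3 - <<'E'
from h import *
from scipy.spatial.transform import Rotation as Ro
s=env.read_state();R=Ro.from_rotvec(s["orientation"]).as_matrix();print(R.round(3),s["tcp_pos"])
yt=np.array([.9966,-.0825,0])
a=np.arctan2(R[1,1],R[0,1]);b=np.arctan2(yt[1],yt[0]);print("yaw needed",(b-a),(b-a+np.pi)%(2*np.pi)-np.pi, (b-a+np.pi/2)%np.pi-np.pi/2, s["time_s"])
E
```

```text
[[ 0.937  0.35  -0.001]
 [ 0.35  -0.937  0.002]
 [-0.    -0.002 -1.   ]] [ 0.1836553  -0.49117545  0.23056238]
yaw needed 1.1303865878240227 1.130386587824023 1.130386587824023 0.1
```

play_rows --moves '[[[0.05, 0.035, 0.0], [0, 0, 0.13], 0.085], [[0.1, 0.075, 0.0], [0, 0, 0.26], 0.085], [[0.15, 0.115, 0.0], [0, 0, 0.39], 0.085], [[0.2, 0.155, 0.0], [0, 0, 0.52], 0.085], [[0.25, 0.19, 0.0], [0, 0, 0.65], 0.085], [[0.3, 0.23, 0.0], [0, 0, 0.78], 0.085], [[0.35, 0.27, 0.0], [0, 0, 0.91], 0.085], [[0.4, 0.31, 0.0], [0, 0, 1.04], 0.085], [[0.448, 0.344, 0.0], [0, 0, 1.13], 0.085], [[0.448, 0.344, 0.0], [0, 0, 1.13], 0.085]]'

```text
time_s: 1.35
tcp_pos: [0.6346, -0.1446, 0.2295]
orientation: [-2.305, -2.133, -0.0]
ft_force: [-0.0, -0.1, -0.7]
width: 0.0848
```

```bash
python3 - <<'E'
from h import *
from scipy.spatial.transform import Rotation as Ro
s=env.read_state();R=Ro.from_rotvec(s["orientation"]).as_matrix();print(R.round(3),s["tcp_pos"],s["time_s"],s["width"],s["joint_pos"])
c=cams.get_calibration("wrist");p,d=cams.grab_frame("wrist");cv2.imwrite("pics/w1.png",p)
E
```

```text
[[ 0.078  0.997 -0.   ]
 [ 0.997 -0.078  0.001]
 [ 0.001 -0.001 -1.   ]] [ 0.6346384  -0.14458923  0.22952462] 1.35 0.08477534568794225 [-2.24413869e-01  4.83637463e-01  2.00744039e-01  1.28857698e+00
  8.29040688e-04  1.42423853e+00]
```

View pics/w1.png

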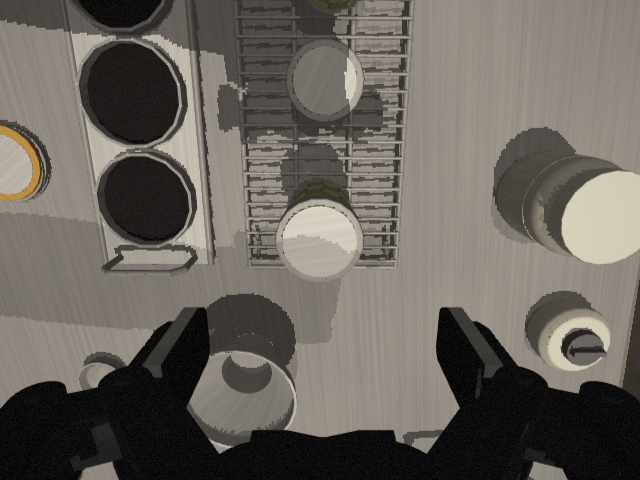

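```bash
python3 - <<'E'
from h import *
c=cams.get_calibration("wrist");p,d=cams.grab_frame("wrist")
for n,xy,z in(("hex",(.643,-.046),.106),("med",(.632,-.147),.120)):
    e,r,m,zz=lid(c,p,d,xy,z);print(n,np.round(e[0],1),np.round(e[1],1),r.round(4),m.round(4),zz.round(4))
print(ray(c,(131,92),.027),ray(c,(147,198),.027), env.read_state()["tcp_pos"],env.read_state()["time_s"])
E
```

```text
hex [326.5  77.8] [77.3 83.3] [ 0.6434 -0.0474  0.106 ] [ 0.6434 -0.0475] 0.1075
med [321.3 237. ] [85.6 87.1] [ 0.632  -0.1475  0.12  ] [ 0.6321 -0.1471] 0.1216
[ 0.48273124 -0.03870741  0.027     ] [ 0.47700166 -0.12746818  0.027     ] [ 0.6318775  -0.14697031  0.23015235] 1.45
```

The wrist and top views agree to within 1 mm. Now I'll lower onto the medium jar.

play_rows --moves '[[[0, 0, -0.04], [0, 0, 0], 0.085], [[0, 0, -0.08], [0, 0, 0], 0.085], [[0, 0, -0.11], [0, 0, 0], 0.085], [[0, 0, -0.135], [0, 0, 0], 0.085], [[0, 0, -0.155], [0, 0, 0], 0.085], [[0, 0, -0.155], [0, 0, 0], 0.085], [[0, 0, -0.155], [0, 0, 0], 0.085], [[0, 0, -0.155], [0, 0, 0], 0.05], [[0, 0, -0.155], [0, 0, 0], 0.05], [[0, 0, -0.155], [0, 0, 0], 0.05]]'

```text
time_s: 2.7
tcp_pos: [0.6325, -0.1481, 0.0779]
orientation: [2.31, 2.126, 0.001]
ft_force: [-1.5, -1.6, 6.5]
width: 0.0587
```

play_rows --moves '[[[0, 0, 0], [0, 0, 0], 0.05], [[0, 0, 0], [0, 0, 0], 0.05], [[0, 0, 0], [0, 0, 0], 0.05], [[0, 0, 0], [0, 0, 0], 0.05]]'

```text
time_s: 3.2
tcp_pos: [0.6325, -0.1481, 0.0779]
orientation: [2.31, 2.126, 0.001]
ft_force: [-2.2, 0.2, 6.0]
width: 0.0589
```

play_rows --moves '[[[0, 0, 0.01], [0, 0, 0], 0.05], [[0, 0, 0.03], [0, 0, 0], 0.05], [[0, 0, 0.05], [0, 0, 0], 0.05], [[-0.02, 0.002, 0.05], [0, 0, 0], 0.05], [[-0.05, 0.006, 0.05], [0, 0, 0], 0.05], [[-0.08, 0.01, 0.05], [0, 0, 0], 0.05], [[-0.11, 0.013, 0.05], [0, 0, 0], 0.05], [[-0.14, 0.016, 0.05], [0, 0, 0], 0.05], [[-0.155, 0.018, 0.05], [0, 0, 0], 0.05], [[-0.155, 0.018, 0.05], [0, 0, 0], 0.05]]'

```text
time_s: 4.45
tcp_pos: [0.4761, -0.1295, 0.1263]
orientation: [-2.311, -2.127, 0.0]
ft_force: [-0.1, -0.5, -4.2]
width: 0.0586
```

```bash
python3 - <<'E'
from h import *
print(env.read_state()["ft_force"])
p,d=cams.grab_frame("side");q,_=cams.grab_frame("wrist")
cv2.imwrite("pics/m2.png",np.hstack([cv2.resize(p[100:400,150:550],(400,300)),cv2.resize(q,(400,300))]))
s=env.read_state();print(s["tcp_pos"],s["time_s"],s["width"])
E
```

```text
[-0.09967975 -0.51696581 -4.18412075]
[ 0.47850635 -0.13004753  0.12668595] 4.55 0.058659533880499055
```

View pics/m2.png

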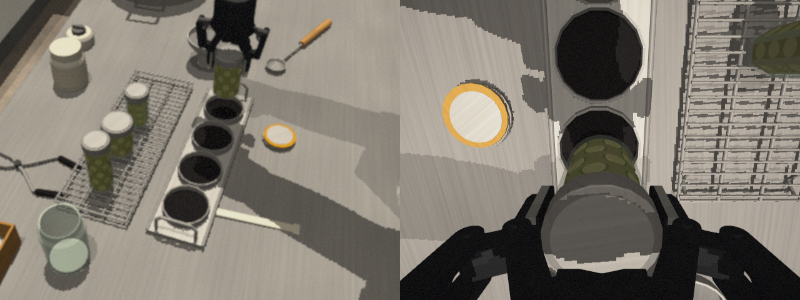

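The jar hangs straight over the rightmost seat, which shows in the wrist view. I'll lower it.

play_rows --moves '[[[-0.001, 0.001, -0.015], [0, 0, 0], 0.05], [[-0.001, 0.001, -0.03], [0, 0, 0], 0.05], [[-0.001, 0.001, -0.04], [0, 0, 0], 0.05], [[-0.001, 0.001, -0.047], [0, 0, 0], 0.05], [[-0.001, 0.001, -0.051], [0, 0, 0], 0.05], [[-0.001, 0.001, -0.053], [0, 0, 0], 0.05], [[-0.001, 0.001, -0.054], [0, 0, 0], 0.05], [[-0.001, 0.001, -0.055], [0, 0, 0], 0.05], [[-0.001, 0.001, -0.055], [0, 0, 0], 0.05]]'

```text
time_s: 5.68
tcp_pos: [0.4759, -0.1288, 0.0714]
orientation: [2.312, 2.127, 0.0]
ft_force: [-0.1, 0.3, -4.2]
width: 0.0589
```

play_rows --moves '[[[0, 0, -0.0005], [0, 0, 0], 0.05], [[0, 0, -0.001], [0, 0, 0], 0.05], [[0, 0, -0.001], [0, 0, 0], 0.05]]'

```text
time_s: 6.05
tcp_pos: [0.476, -0.1288, 0.0709]
orientation: [2.311, 2.127, 0.0]
ft_force: [-2.6, 0.6, 3.9]
width: 0.0589
```

That's contact, so I'll open and rise.

play_rows --moves '[[[0, 0, 0], [0, 0, 0], 0.065], [[0, 0, 0], [0, 0, 0], 0.075], [[0, 0, 0], [0, 0, 0], 0.085], [[0, 0, 0], [0, 0, 0], 0.085], [[0, 0, 0], [0, 0, 0], 0.085], [[0, 0, 0.02], [0, 0, 0], 0.085], [[0, 0, 0.05], [0, 0, 0], 0.085], [[0, 0, 0.09], [0, 0, 0], 0.085], [[0, 0, 0.13], [0, 0, 0], 0.085], [[0, 0, 0.13], [0, 0, 0], 0.085]]'

```text
time_s: 7.3
tcp_pos: [0.4783, -0.1294, 0.2036]
orientation: [2.307, 2.123, 0.006]
ft_force: [0.5, -1.1, -0.2]
width: 0.0848
```

```bash
python3 - <<'E'
from h import *
c=cams.get_calibration("wrist");q,d=cams.grab_frame("wrist");cv2.imwrite("pics/w3.png",q)
e,r,m,zz=lid(c,q,d,(.476,-.129),.113);print(np.round(e[0],1),r,m,zz)
s=env.read_state();print(s["tcp_pos"],s["time_s"],s["width"])
E
```

```text
[316.7 241.4] [ 0.47541108 -0.1281083   0.113     ] [ 0.47550479 -0.12770673] 0.11457973829851634
[ 0.47699878 -0.1290567   0.20164691] 7.35 0.0850943241738779
```

View pics/w3.png

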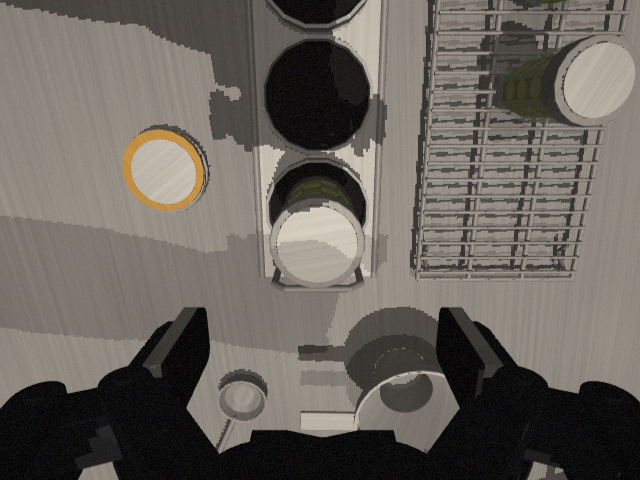

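The medium jar stands in its seat, with its lid centre about 2 mm from the seat centre. Next I'll hover over the hex jar.

play_rows --moves '[[[0.03, 0.015, 0], [0, 0, 0], 0.085], [[0.07, 0.035, 0], [0, 0, 0], 0.085], [[0.11, 0.055, 0], [0, 0, 0], 0.085], [[0.145, 0.072, 0], [0, 0, 0], 0.085], [[0.166, 0.082, 0], [0, 0, 0], 0.085], [[0.166, 0.082, 0], [0, 0, 0], 0.085], [[0.166, 0.082, 0], [0, 0, 0], 0.085]]'

```text
time_s: 8.22
tcp_pos: [0.6404, -0.0469, 0.1989]
orientation: [-2.31, -2.126, 0.004]
ft_force: [-0.8, -0.1, 0.2]
width: 0.0852
```

```bash
python3 - <<'E'
from h import *
c=cams.get_calibration("wrist");q,d=cams.grab_frame("wrist");cv2.imwrite("pics/w4.png",q)
for xy,z in(((.643,-.047),.106),((.6567,.0375),.096)):
    e,r,m,zz=lid(c,q,d,xy,z);print(np.round(e[0],1),r,m,zz)
s=env.read_state();print(s["tcp_pos"],s["time_s"],s["orientation"])
E
```

```text
[327.7 240.9] [ 0.6433742  -0.04648872  0.106     ] [ 0.64339054 -0.04598953] 0.1075097597101373
[339.6  98.8] [0.65723514 0.03746258 0.096     ] [0.65718164 0.03741512] 0.09758544279887606
[ 0.64037352 -0.04717758  0.19939173] 8.275 [-2.31104927 -2.1256265   0.00300632]
```

play_rows --moves '[[[0.003, 0, -0.03], [0, 0, 0], 0.085], [[0.003, 0, -0.06], [0, 0, 0], 0.085], [[0.003, 0, -0.09], [0, 0, 0], 0.085], [[0.003, 0, -0.11], [0, 0, 0], 0.085], [[0.003, 0, -0.124], [0, 0, 0], 0.085], [[0.003, 0, -0.124], [0, 0, 0], 0.085], [[0.003, 0, -0.124], [0, 0, 0], 0.06], [[0.003, 0, -0.124], [0, 0, 0], 0.04], [[0.003, 0, -0.124], [0, 0, 0], 0.04], [[0.003, 0, -0.124], [0, 0, 0], 0.04]]'

```text
time_s: 9.52
tcp_pos: [0.6456, -0.0468, 0.0778]
orientation: [2.31, 2.126, 0.002]
ft_force: [-1.9, -1.1, 5.9]
width: 0.0481
```

play_rows --moves '[[[0, 0, 0], [0, 0, 0], 0.04], [[0, 0, 0], [0, 0, 0], 0.04], [[0, 0, 0], [0, 0, 0], 0.04]]'

```text
time_s: 9.9
tcp_pos: [0.6456, -0.0468, 0.0778]
orientation: [2.31, 2.126, 0.002]
ft_force: [-2.1, -0.2, 6.6]
width: 0.0483
```

play_rows --moves '[[[0, 0, 0.01], [0, 0, 0], 0.04], [[0, 0, 0.03], [0, 0, 0], 0.04], [[0, 0, 0.05], [0, 0, 0], 0.04], [[-0.02, 0.001, 0.05], [0, 0, 0], 0.04], [[-0.05, 0.002, 0.05], [0, 0, 0], 0.04], [[-0.08, 0.004, 0.05], [0, 0, 0], 0.04], [[-0.11, 0.005, 0.05], [0, 0, 0], 0.04], [[-0.14, 0.007, 0.05], [0, 0, 0], 0.04], [[-0.16, 0.008, 0.05], [0, 0, 0], 0.04], [[-0.16, 0.008, 0.05], [0, 0, 0], 0.04]]'

```text
time_s: 11.15
tcp_pos: [0.4831, -0.0386, 0.1264]
orientation: [-2.311, -2.127, 0.002]
ft_force: [0.9, -0.0, -1.3]
width: 0.0484
```

```bash
python3 - <<'E'
from h import *
p,d=cams.grab_frame("side");q,_=cams.grab_frame("wrist")
cv2.imwrite("pics/h2.png",np.hstack([cv2.resize(p[100:400,150:550],(400,300)),cv2.resize(q,(400,300))]))
s=env.read_state();print(s["tcp_pos"],s["time_s"],s["width"],s["ft_force"])
E
```

```text
[ 0.48606622 -0.03882423  0.1267526 ] 11.25 0.04842662038503262 [ 0.74006065  0.53918123 -2.79003833]
```

View pics/h2.png

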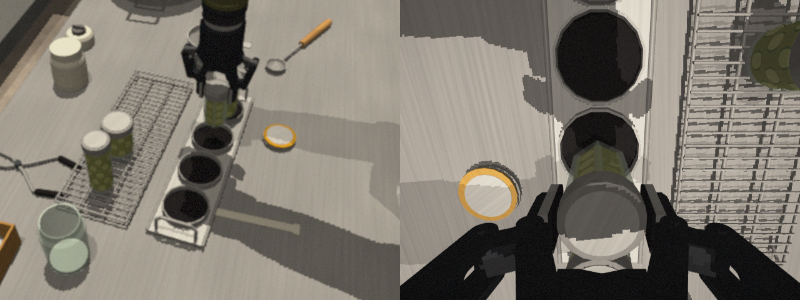

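The hex jar is held over the third seat. I'll lower it the same way as before, with contact expected at about -0.056.

play_rows --moves '[[[-0.001, 0, -0.015], [0, 0, 0], 0.04], [[-0.001, 0, -0.03], [0, 0, 0], 0.04], [[-0.001, 0, -0.04], [0, 0, 0], 0.04], [[-0.001, 0, -0.047], [0, 0, 0], 0.04], [[-0.001, 0, -0.051], [0, 0, 0], 0.04], [[-0.001, 0, -0.053], [0, 0, 0], 0.04], [[-0.001, 0, -0.054], [0, 0, 0], 0.04], [[-0.001, 0, -0.055], [0, 0, 0], 0.04], [[-0.001, 0, -0.055], [0, 0, 0], 0.04]]'

```text
time_s: 12.38
tcp_pos: [0.4839, -0.0388, 0.0714]
orientation: [2.312, 2.127, 0.0]
ft_force: [-0.2, 0.1, -1.9]
width: 0.0484
```

play_rows --moves '[[[0, 0, -0.0005], [0, 0, 0], 0.04], [[0, 0, -0.001], [0, 0, 0], 0.04], [[0, 0, -0.001], [0, 0, 0], 0.04]]'

```text
time_s: 12.75
tcp_pos: [0.484, -0.0388, 0.0709]
orientation: [2.311, 2.127, 0.001]
ft_force: [-2.2, 0.3, 4.4]
width: 0.0484
```

play_rows --moves '[[[0, 0, 0], [0, 0, 0], 0.055], [[0, 0, 0], [0, 0, 0], 0.07], [[0, 0, 0], [0, 0, 0], 0.085], [[0, 0, 0], [0, 0, 0], 0.085], [[0, 0, 0], [0, 0, 0], 0.085], [[0, 0, 0.02], [0, 0, 0], 0.085], [[0, 0, 0.05], [0, 0, 0], 0.085], [[0, 0, 0.09], [0, 0, 0], 0.085], [[0, 0, 0.13], [0, 0, 0], 0.085], [[0, 0, 0.13], [0, 0, 0], 0.085]]'

```text
time_s: 14.0
tcp_pos: [0.4864, -0.039, 0.2035]
orientation: [2.308, 2.124, 0.008]
ft_force: [-0.1, -0.8, -0.6]
width: 0.085
```

```bash
python3 - <<'E'
from h import *
c=cams.get_calibration("wrist");q,d=cams.grab_frame("wrist");cv2.imwrite("pics/w5.png",q)
for xy,z in(((.484,-.039),.099),((.476,-.128),.113)):
    try:
        e,r,m,zz=lid(c,q,d,xy,z);print(np.round(e[0],1),r,m,zz)
    except Exception as x: print(x)
s=env.read_state();print(s["tcp_pos"],s["time_s"],s["width"])
E
```

```text
[314.3 236.5] [ 0.4817529 -0.0384601  0.099    ] [ 0.48180971 -0.03803132] 0.10052927427763056
[316.4 364.8] [ 0.47545803 -0.12676376  0.113     ] [ 0.47558383 -0.12569046] 0.11455663552089516
[ 0.48503831 -0.03883571  0.20161364] 14.05 0.08498760011990475
```

View pics/w5.png

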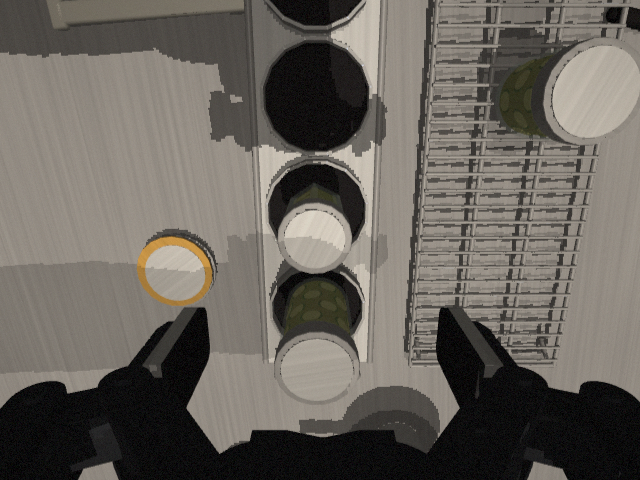

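The hex jar stands in seat 3, about 3 mm off centre, and the medium jar hasn't moved. Next is the squat jar.

play_rows --moves '[[[0.03, 0.013, 0], [0, 0, 0], 0.085], [[0.07, 0.03, 0], [0, 0, 0], 0.085], [[0.11, 0.048, 0], [0, 0, 0], 0.085], [[0.15, 0.066, 0], [0, 0, 0], 0.085], [[0.174, 0.077, 0], [0, 0, 0], 0.085], [[0.174, 0.077, 0], [0, 0, 0], 0.085], [[0.174, 0.077, 0], [0, 0, 0], 0.085]]'

```text
time_s: 14.92
tcp_pos: [0.6563, 0.0379, 0.1988]
orientation: [-2.31, -2.126, 0.004]
ft_force: [-0.3, -0.9, 0.0]
width: 0.0853
```

```bash
python3 - <<'E'
from h import *
c=cams.get_calibration("wrist");q,d=cams.grab_frame("wrist");cv2.imwrite("pics/w6.png",q)
for xy,z in(((.6567,.0375),.096),((.660,.131),.142)):
    try:
        e,r,m,zz=lid(c,q,d,xy,z);print(np.round(e[0],1),r,m,zz)
    except Exception as x: print(x)
s=env.read_state();print(s["tcp_pos"],s["time_s"],s["orientation"])
E
```

```text
[324.5 236.8] [0.65720143 0.03809878 0.096     ] [0.65726057 0.03854255] 0.09760857879688078
[314.9  78.1] [0.66035796 0.1310187  0.142     ] [0.66036015 0.13088926] 0.14354461407812988
[0.65628867 0.03776265 0.19940087] 14.975 [-2.31095938 -2.12585784  0.00340653]
```

play_rows --moves '[[[0.001, 0, -0.03], [0, 0, 0], 0.085], [[0.001, 0, -0.06], [0, 0, 0], 0.085], [[0.001, 0, -0.09], [0, 0, 0], 0.085], [[0.001, 0, -0.12], [0, 0, 0], 0.085], [[0.001, 0, -0.138], [0, 0, 0], 0.085], [[0.001, 0, -0.138], [0, 0, 0], 0.085], [[0.001, 0, -0.138], [0, 0, 0], 0.07], [[0.001, 0, -0.138], [0, 0, 0], 0.05], [[0.001, 0, -0.138], [0, 0, 0], 0.05], [[0.001, 0, -0.138], [0, 0, 0], 0.05]]'

```text
time_s: 16.23
tcp_pos: [0.6592, 0.0382, 0.0643]
orientation: [2.311, 2.126, 0.002]
ft_force: [-2.9, 0.0, 6.2]
width: 0.0608
```

play_rows --moves '[[[0, 0, 0], [0, 0, 0], 0.05], [[0, 0, 0], [0, 0, 0], 0.05], [[0, 0, 0], [0, 0, 0], 0.05]]'

```text
time_s: 16.6
tcp_pos: [0.6593, 0.0382, 0.0643]
orientation: [2.311, 2.126, 0.002]
ft_force: [-2.8, 0.3, 7.2]
width: 0.0604
```

play_rows --moves '[[[0, 0, 0.01], [0, 0, 0], 0.05], [[0, 0, 0.03], [0, 0, 0], 0.05], [[0, 0, 0.05], [0, 0, 0], 0.05], [[-0.02, 0.002, 0.05], [0, 0, 0], 0.05], [[-0.05, 0.004, 0.05], [0, 0, 0], 0.05], [[-0.08, 0.006, 0.05], [0, 0, 0], 0.05], [[-0.11, 0.009, 0.05], [0, 0, 0], 0.05], [[-0.14, 0.011, 0.05], [0, 0, 0], 0.05], [[-0.166, 0.013, 0.05], [0, 0, 0], 0.05], [[-0.166, 0.013, 0.05], [0, 0, 0], 0.05]]'

```text
time_s: 17.85
tcp_pos: [0.4904, 0.0512, 0.1125]
orientation: [-2.31, -2.127, 0.003]
ft_force: [0.0, -0.7, -3.3]
width: 0.0602
```

```bash
python3 - <<'E'
from h import *
p,d=cams.grab_frame("side");q,_=cams.grab_frame("wrist")
cv2.imwrite("pics/s2.png",np.hstack([cv2.resize(p[100:400,150:550],(400,300)),cv2.resize(q,(400,300))]))
s=env.read_state();print(s["tcp_pos"],s["time_s"],s["width"],s["ft_force"])
E
```

```text
[0.49379902 0.051344   0.11289948] 17.95 0.060153011418006844 [-0.15305531 -0.11532909 -2.36506414]
```

View pics/s2.png

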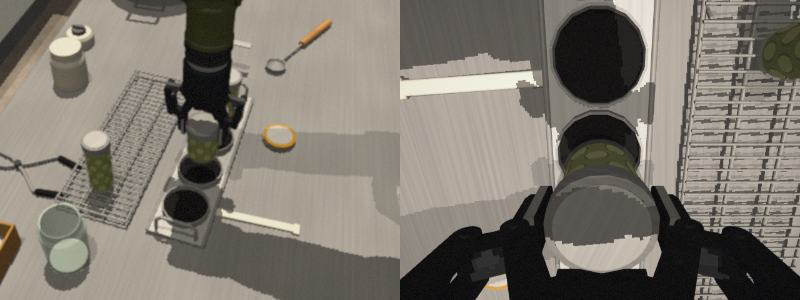

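The squat jar is over the second seat. Lowering.

play_rows --moves '[[[-0.001, 0, -0.015], [0, 0, 0], 0.05], [[-0.001, 0, -0.03], [0, 0, 0], 0.05], [[-0.001, 0, -0.04], [0, 0, 0], 0.05], [[-0.001, 0, -0.047], [0, 0, 0], 0.05], [[-0.001, 0, -0.051], [0, 0, 0], 0.05], [[-0.001, 0, -0.053], [0, 0, 0], 0.05], [[-0.001, 0, -0.054], [0, 0, 0], 0.05], [[-0.001, 0, -0.055], [0, 0, 0], 0.05], [[-0.001, 0, -0.055], [0, 0, 0], 0.05]]'

```text
time_s: 19.08
tcp_pos: [0.492, 0.0513, 0.0575]
orientation: [2.312, 2.127, 0.001]
ft_force: [-0.4, 0.1, -2.8]
width: 0.0601
```

play_rows --moves '[[[0, 0, -0.0005], [0, 0, 0], 0.05], [[0, 0, -0.001], [0, 0, 0], 0.05], [[0, 0, -0.001], [0, 0, 0], 0.05]]'

```text
time_s: 19.45
tcp_pos: [0.492, 0.0513, 0.0573]
orientation: [2.311, 2.127, 0.001]
ft_force: [-2.7, -0.2, 5.7]
width: 0.0605
```

play_rows --moves '[[[0, 0, 0], [0, 0, 0], 0.065], [[0, 0, 0], [0, 0, 0], 0.075], [[0, 0, 0], [0, 0, 0], 0.085], [[0, 0, 0], [0, 0, 0], 0.085], [[0, 0, 0], [0, 0, 0], 0.085], [[0, 0, 0.03], [0, 0, 0], 0.085], [[0, 0, 0.07], [0, 0, 0], 0.085], [[0, 0, 0.12], [0, 0, 0], 0.085], [[0, 0, 0.16], [0, 0, 0], 0.085], [[0, 0, 0.16], [0, 0, 0], 0.085]]'

```text
time_s: 20.7
tcp_pos: [0.4944, 0.0515, 0.2197]
orientation: [2.308, 2.124, 0.009]
ft_force: [0.0, 0.3, -1.1]
width: 0.0851
```

```bash
python3 - <<'E'
from h import *
c=cams.get_calibration("wrist");q,d=cams.grab_frame("wrist");cv2.imwrite("pics/w7.png",q)
for xy,z in(((.492,.051),.089),((.484,-.039),.099)):
    try:
        e,r,m,zz=lid(c,q,d,xy,z);print(np.round(e[0],1),r,m,zz)
    except Exception as x: print(x)
s=env.read_state();print(s["tcp_pos"],s["time_s"],s["width"])
E
```

```text
[315.9 227.1] [0.49052106 0.05112231 0.089     ] [0.49062173 0.05152031] 0.09058587035599625
[314.7 342.6] [ 0.4817983  -0.03742298  0.099     ] [ 0.48186805 -0.03643363] 0.10048751186083177
[0.49299458 0.05137049 0.2176595 ] 20.75 0.08492337772977777
```

View pics/w7.png

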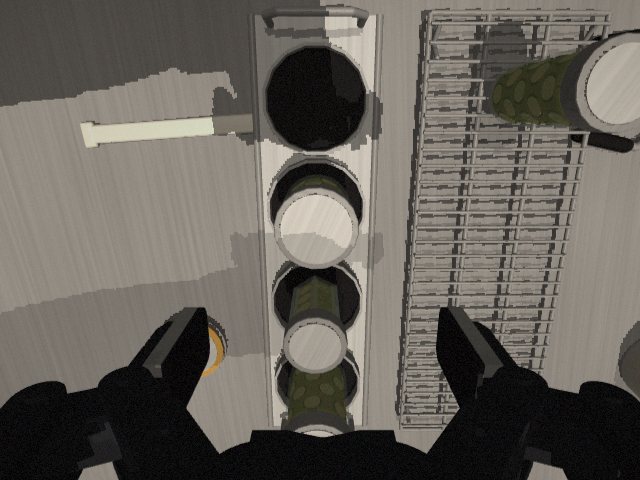

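The squat jar stands in seat 2. The last one is the tall jar.

play_rows --moves '[[[0.03, 0.014, 0], [0, 0, 0], 0.085], [[0.07, 0.033, 0], [0, 0, 0], 0.085], [[0.11, 0.052, 0], [0, 0, 0], 0.085], [[0.15, 0.071, 0], [0, 0, 0], 0.085], [[0.169, 0.08, 0], [0, 0, 0], 0.085], [[0.169, 0.08, 0], [0, 0, 0], 0.085], [[0.169, 0.08, 0], [0, 0, 0], 0.085]]'

```text
time_s: 21.62
tcp_pos: [0.6595, 0.1308, 0.2148]
orientation: [-2.311, -2.126, 0.005]
ft_force: [-0.6, -0.1, 0.6]
width: 0.0851
```

```bash
python3 - <<'E'
from h import *
c=cams.get_calibration("wrist");q,d=cams.grab_frame("wrist");cv2.imwrite("pics/w8.png",q)
e,r,m,zz=lid(c,q,d,(.66,.131),.142);print(np.round(e[0],1),r,m,zz)
s=env.read_state();print(s["tcp_pos"],s["time_s"],s["orientation"])
E
```

```text
[324.2 251. ] [0.66030384 0.13175185 0.142     ] [0.6603434  0.13231547] 0.14351270474192193
[0.65947182 0.13070446 0.21539114] 21.675 [-2.31105554 -2.1262373   0.00356215]
```

play_rows --moves '[[[0.001, 0.001, -0.03], [0, 0, 0], 0.085], [[0.001, 0.001, -0.06], [0, 0, 0], 0.085], [[0.001, 0.001, -0.09], [0, 0, 0], 0.085], [[0.001, 0.001, -0.11], [0, 0, 0], 0.085], [[0.001, 0.001, -0.122], [0, 0, 0], 0.085], [[0.001, 0.001, -0.122], [0, 0, 0], 0.085], [[0.001, 0.001, -0.122], [0, 0, 0], 0.06], [[0.001, 0.001, -0.122], [0, 0, 0], 0.04], [[0.001, 0.001, -0.122], [0, 0, 0], 0.04], [[0.001, 0.001, -0.122], [0, 0, 0], 0.04]]'

```text
time_s: 22.92
tcp_pos: [0.6625, 0.1324, 0.0958]
orientation: [2.311, 2.127, 0.003]
ft_force: [-0.6, -0.7, 6.1]
width: 0.0484
```

play_rows --moves '[[[0, 0, 0], [0, 0, 0], 0.04], [[0, 0, 0], [0, 0, 0], 0.04], [[0, 0, 0], [0, 0, 0], 0.04]]'

```text
time_s: 23.3
tcp_pos: [0.6625, 0.1325, 0.0958]
orientation: [2.311, 2.127, 0.003]
ft_force: [-1.4, 0.2, 6.6]
width: 0.0482
```

play_rows --moves '[[[0, 0, 0.01], [0, 0, 0], 0.04], [[0, 0, 0.03], [0, 0, 0], 0.04], [[0, 0, 0.05], [0, 0, 0], 0.04], [[-0.02, 0.001, 0.05], [0, 0, 0], 0.04], [[-0.05, 0.003, 0.05], [0, 0, 0], 0.04], [[-0.08, 0.005, 0.05], [0, 0, 0], 0.04], [[-0.11, 0.006, 0.05], [0, 0, 0], 0.04], [[-0.14, 0.008, 0.05], [0, 0, 0], 0.04], [[-0.163, 0.009, 0.05], [0, 0, 0], 0.04], [[-0.163, 0.009, 0.05], [0, 0, 0], 0.04]]'

```text
time_s: 24.55
tcp_pos: [0.4963, 0.1409, 0.1439]
orientation: [-2.31, -2.127, 0.004]
ft_force: [0.6, 0.0, -3.9]
width: 0.0487
```

```bash
python3 - <<'E'
from h import *
p,d=cams.grab_frame("side");q,_=cams.grab_frame("wrist")
cv2.imwrite("pics/t2.png",np.hstack([cv2.resize(p[100:400,150:550],(400,300)),cv2.resize(q,(400,300))]))
s=env.read_state();print(s["tcp_pos"],s["time_s"],s["width"],s["ft_force"])
E
```

```text
[0.49947941 0.14132971 0.1444147 ] 24.65 0.048456239567703 [ 0.14383604 -0.11123351 -4.35378006]
```

View pics/t2.png

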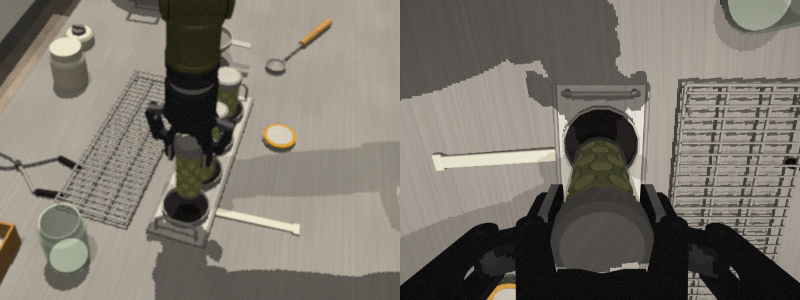

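The tall jar is over the leftmost seat, within about 1 mm. Lowering.

play_rows --moves '[[[0, 0, -0.015], [0, 0, 0], 0.04], [[0, 0, -0.03], [0, 0, 0], 0.04], [[0, 0, -0.04], [0, 0, 0], 0.04], [[0, 0, -0.047], [0, 0, 0], 0.04], [[0, 0, -0.051], [0, 0, 0], 0.04], [[0, 0, -0.053], [0, 0, 0], 0.04], [[0, 0, -0.054], [0, 0, 0], 0.04], [[0, 0, -0.055], [0, 0, 0], 0.04], [[0, 0, -0.055], [0, 0, 0], 0.04]]'

```text
time_s: 25.78
tcp_pos: [0.499, 0.1413, 0.0895]
orientation: [2.312, 2.127, 0.0]
ft_force: [0.3, -0.2, -4.2]
width: 0.0484
```

play_rows --moves '[[[0, 0, -0.0005], [0, 0, 0], 0.04], [[0, 0, -0.001], [0, 0, 0], 0.04], [[0, 0, -0.001], [0, 0, 0], 0.04]]'

```text
time_s: 26.15
tcp_pos: [0.499, 0.1413, 0.0888]
orientation: [2.312, 2.127, 0.001]
ft_force: [-1.4, -0.4, 1.4]
width: 0.0479
```

play_rows --moves '[[[0, 0, -0.0003], [0, 0, 0], 0.04], [[0, 0, -0.0003], [0, 0, 0], 0.055], [[0, 0, -0.0003], [0, 0, 0], 0.07], [[0, 0, 0], [0, 0, 0], 0.085], [[0, 0, 0], [0, 0, 0], 0.085], [[0, 0, 0], [0, 0, 0], 0.085], [[0, 0, 0.03], [0, 0, 0], 0.085], [[0, 0, 0.07], [0, 0, 0], 0.085], [[0, 0, 0.11], [0, 0, 0], 0.085], [[0, 0, 0.15], [0, 0, 0], 0.085]]'

```text
time_s: 27.4
tcp_pos: [0.4987, 0.1412, 0.2396]
orientation: [2.312, 2.127, 0.0]
ft_force: [0.4, 0.8, -0.0]
width: 0.0849
```

play_rows --moves '[[[-0.04, 0, 0.02], [0, 0, 0], 0.085], [[-0.08, 0, 0.04], [0, 0, 0], 0.085], [[-0.12, 0, 0.05], [0, 0, 0], 0.085], [[-0.15, 0, 0.05], [0, 0, 0], 0.085], [[-0.18, 0, 0.05], [0, 0, 0], 0.085], [[-0.18, 0, 0.05], [0, 0, 0], 0.085], [[-0.18, 0, 0.05], [0, 0, 0], 0.085], [[-0.18, 0, 0.05], [0, 0, 0], 0.085]]'

```text
time_s: 28.4
tcp_pos: [0.3198, 0.1414, 0.2883]
orientation: [2.312, 2.127, 0.0]
ft_force: [1.0, -0.4, -0.0]
width: 0.0848
```

```bash
python3 - <<'E'
from h import *
c=cams.get_calibration("top");p,d=cams.grab_frame("top");ps,_=cams.grab_frame("side")
cv2.imwrite("pics/f.png",np.hstack([cv2.resize(p[140:380,140:540],(400,240)),cv2.resize(ps[100:340,150:550],(400,240))]))
for n,xy,z,st in(("tall",(.499,.141),.135,(.4995,.1414)),("squat",(.492,.051),.089,(.4921,.0512)),("hex",(.484,-.039),.099,(.4848,-.0391)),("med",(.476,-.129),.113,(.4771,-.1293))):
    e,r,m,zz=lid(c,p,d,xy,z);print(n,r[:2].round(4),"off",(1e3*(r[:2]-st)).round(1),zz.round(4),"want",z)
s=env.read_state();print(s["tcp_pos"],s["time_s"])
p0=cv2.imread("pics/top0.png");df=cv2.absdiff(p,p0).max(2)
print("open jar diff",df[165:212,168:215].mean(),"funnel",df[212:292,450:512].mean())
E
```

```text
tall [0.497  0.1404] off [-2.5 -1. ] 0.1356 want 0.135
squat [0.4912 0.0512] off [-0.9 -0. ] 0.0897 want 0.089
hex [ 0.4823 -0.0385] off [-2.5  0.6] 0.0995 want 0.099
med [ 0.4758 -0.1278] off [-1.3  1.5] 0.1135 want 0.113
[0.31956995 0.14132345 0.28814797] 28.5
open jar diff 3.7650520597555457 funnel 3.915524193548387
```

View pics/f.png

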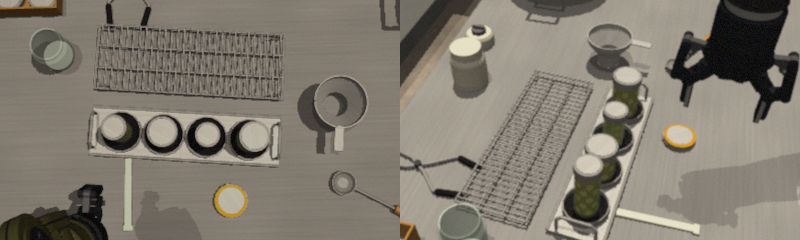

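All four jars stand upright in order (tall, squat, hex, medium), within 3 mm of centre and at the right heights. The gripper is clear, so I'll hand in.

```bash
python3 -c "
from workcell import env
print(env.job_done())"
```

```text
the job is handed in; nothing more can be done
None
```

All four jars are in the carrier in their original left-to-right order (tall, squat, hex, medium), and I handed the job in at about 28.5 s of robot time. I lowered each jar slowly until the wrist force showed it touching the pad, then released it.

The final top view puts each lid within 3 mm of its seat centre. Lid heights are within 1 mm of what a jar standing flat on its pad should give. The side view shows the jars upright and the gripper clear.

I judged the open jar and funnel unmoved by comparing the before and after pictures, which differ only slightly there; I did not measure their positions. No check failed. The wrist and top views of the placed jars agreed to within about 1 mm.

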